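# Weigh a kitchen canister on the sprung hook scale

### The arm

A 6-joint arm with a two-finger parallel gripper is mounted at the origin on the work surface. World frame = base frame: x ahead of the robot, y to its left, z up, the work surface at z = 0. Lengths are in m, angles in rad, forces in N, time in s.
With the tool pointing down it reaches from about 0.275 to 0.825 m from the base axis. Payload 4.9 kg.
Tool frame: the origin (TCP) lies midway between the tips of the shut fingers; the grasp point (between the pads) lies 19 mm behind it (grip_point_offset is the distance from the TCP to the grasp point, in m); z points along the fingers, y is the line along which they close (so a half turn about z gives the same grasp; the last joint's range is limited). The gripper opens to 85 mm and grips with 20 to 120 N. Pads are 22 mm wide; open, the fingers measure 114 mm over their backs; the gripper's body (76 mm by 85 mm) begins 54 mm behind the grasp point. The pads swing forward as they close: fully open they stand 13 mm farther back than shut.
Start: joints at [1.103, 0.326, -0.193, 1.052, 0, 1.437], TCP at [0.18, 0.52, 0.231] pointing down, gripper open.
Joint ranges: [-2.65, 2.65], [-0.97, 1.79], [-1.3, 1.35], [-1.93, 2.1], [-1.47, 1.37], [-3.14, 3.14]. Speed limits (rad/s): [2.57, 2.57, 3.14, 3.14, 3.14, 3.14].

### API

Orientations are given as a rotation vector (axis times angle).
In Python, from cell import * gives the robot as it stands. Calls block until the motion is done:
- movep(position, orientation): joint-space move of the TCP to a pose.
- move_l(position, velocity=0.15, rot=None, until_force=None): straight line of the TCP; rot=None keeps the orientation; velocity is the mean speed in m/s. With until_force (N) it stops when the force on the tool has changed by that much, and returns True; else False.
- set_joints(angles): joint-space move.
- let_go() and grab(newtons=None): open the fingers fully, or close them until they stop; newtons is the grip in N (None keeps the last).
- sleep(seconds).
- ik(position, orientation): joint angles nearest the present ones, or None.
- get_state(): the state.
- grab_frame(name): name is "scene" or "top" or "wrist"; returns a dict with "img" (400x640x3 uint8, red, green, blue), "fx", "fy", "cx", "cy" (pixels), "cam_to_world" (4x4, takes a point from camera to world coordinates); the wrist camera has in their place "T_tool_cam" (4x4, takes a point from camera to tool coordinates, whose origin is the TCP and whose axes are the flange's). Camera axes: x right, y down, z forward; pixel columns grow to the right and rows downward; lengths in m; the calibration is good to about 2 mm. The wrist camera is an equidistant fisheye: a pixel r from the principal point sees the ray r / f radians off the axis. A picture is of the moment at which its call begins: read the wrist's pose just before it. There is no depth.
A pose or a line that the arm cannot do raises MotionError and nothing moves.
- sign_off(): hands the job in; it is judged then, once.
Trained networks look in the newest picture that a camera, given by its name, has taken for a name from the list of things; names that differ only in an ending like _2 or _b are one class to them, and where a whole thing is asked for, a point or a joint stands for the part that bears it (a point fixed in the world has none). Each returns a list of dicts, best first, with "score" (0 to 1); they miss things now and then, are a little off and sometimes report something else, mostly with a low value. They report only what shows in the picture. A call takes as long as a camera call.
- spot_in(camera, name): "centre" ([column, row] in pixels, amid what is visible of it).
- silhouettes(camera, name): "mask" (400x640 bool, what is visible of it) and "centre" ([column, row] in pixels, amid what is visible of it).
- tip_of(camera, name): "centre" ([column, row] in pixels: a listed point, or the origin of a listed thing).
The state is a dict: "clock": time; "q": joint angles; "joint_velocities": joint speeds; "tau": joint torques, N m; "position": TCP position; "eef_rot": TCP orientation; "contact_force": force on the tool from outside, world axes, zero at the start; "wrist_torque": the same for the moment, N m; "finger_gap": opening from 0.0 (shut) to 1.0 (fully open); "grasp_force": force on a finger pad.
Only numpy, scipy, OpenCV 4.12 (cv2) and the standard library are available. Lean on these libraries where they do the work, as an engineer would, in place of code of your own. Each camera call takes 0.05 s, during which the arm holds its last target. There are 200 camera calls.

### The job

Lift the square canister out of the rack, stand it upright on the cork mat and let go of it. Then take it again by its side handle and hang it by its bail on the sprung hook of the scale, letting the load on gently so that the hook does not bang down to its stop, and leave it hanging there free and quite still, as for a reading. The round canister stays where it is in the rack, and the square one must not be tipped over.

Things in the scene. Friction and masses are not known exactly. Their poses are not given: they have to be found in the camera images.
- canister: Square steel canister, lid closed: body 54 x 54 mm, 75 mm tall, 0.2 to 0.42 kg. Origin: centre of its underside, z up. A rigid wire bail stands on the lid, a black bar-shaped side handle sticks out along its -x. It starts in either of the rack's two wells, handle in the channel, its axes within 0.03 rad of the rack's; there only the bail can be gripped.
- canister_bail (a point): Middle of the top bar of the square canister's bail (wire centre), 147 mm above the canister's underside; axes as the canister's. 8 mm round wire in the y-z plane: level top bar along y from -13 to +13 mm, then sloping out to legs at y = +-22 mm, 25 mm lower, that go down to the lid 72 mm below the top bar.
- canister_grip (a point): Grip point on the square canister's side handle: 85 mm from the canister's axis along its -x, 49 mm above its underside; axes as the canister's. The handle is 16 mm thick (y), 22 mm high (z 38 to 60 mm above the underside), from the body's face at x = -27 to x = -110 mm from the axis.
- round_canister: The other canister, in the other well of the rack: round, 54 mm diameter, with the same height, bail and handle. To be left there. Origin: centre of its underside.
- rack: White fixed rack, 190 (x) x 200 (y) x 78 mm high, floor 6 mm thick. Origin: centre of its underside. Two wells 66 x 66 mm, centres at x = +52, y = +50 and -50 mm; from each a 26 mm wide channel for the handle runs along -x, its walls 12 mm higher than the handle's top.
- mat: Brown cork mat, 150 x 150 mm, 5 mm thick, fixed on the counter. Origin: centre of its underside. The rack stands to one side (y) of it and the scale to the other; which is which varies.
- scale: Fixed weighing stand: base plate 240 (x) x 130 (y) x 14 mm, a column 24 x 30 mm, 360 mm high, centred at x = +106 mm, near the base's far end. Origin: centre of the underside of the base. The hook's arm reaches from the column along -x; nothing stands above the arm but the column.
- hook_seat (a point): Where the bail's wire centre rests in the hook; moves with it. Axes as the scale's; unloaded at x -30, y 0, z 259 mm of the scale. Hook of 6 mm rod: level arm along x, 7 mm above this point, dips from 22 mm behind (+x) into a V 9 mm below this point, rises to an upturned tip 23 mm in front (-x), top 20 mm above this point. A bail along y passes over the tip from -x then down into the V.
- scale_hook (a joint): Travel of the sprung hook straight down, in m: 0 unloaded, stop at 0.055. Spring about 100 N/m, lightly damped: the canister dips it by 0.02 to 0.042 m, and it bobs for 1 to 2 s when let go suddenly.

How it is judged:
On the way, in this order (a step that is already met when the one before it is completed fails the run):
1. the square canister stands upright on the mat, let go (horizontal distance between canister and mat below 0.06 m and height (world z) of canister below 0.009 m and angle between canister's own z axis and vertical below 0.08 rad and contact force between the fingers and canister below 0.1 N and linear speed of canister below 0.03 m/s), for 0.2 s.
2. the square canister hangs by its bail on the hook, let go (distance between canister_bail and hook_seat below 0.014 m and value of joint scale_hook above 0.016 m and angle between canister's own z axis and vertical below 0.2 rad and contact force between the fingers and canister below 0.1 N), for 0.2 s.
At the end, for the whole second after the job is handed in: The square canister hangs by its bail in the hook's seat (within 14 mm), upright within 0.2 rad, its weight on the spring (hook more than 16 mm down) and at rest (under 25 mm/s and 0.25 rad/s, hook under 15 mm/s); the round canister is within 20 mm of where it started, in the rack (distance between canister_bail and hook_seat below 0.014 m and value of joint scale_hook above 0.016 m and angle between canister's own z axis and vertical below 0.2 rad and linear speed of canister below 0.025 m/s and angular speed of canister below 0.25 rad/s and velocity of joint scale_hook between -0.015 and 0.015 m/s and distance of round_canister from where it was at the start of the episode below 0.02 m); the robot touches nothing.
It fails at once if the hook bangs down to its stop (travel over 54 mm) (value of joint scale_hook above 0.054 m).
It fails at once if the square canister is tipped over (more than 0.8 rad) (angle between canister's own z axis and vertical above 0.8 rad).
It fails at once if the round canister is taken out of the rack or knocked out of place (moved over 40 mm) (distance of round_canister from where it was at the start of the episode above 0.04 m).
It also fails if it takes over 64 s, if anything falls off the work surface, if the arm or the gripper's body presses on something with over 40 N, if the wrist force passes 120 N, or if a joint passes its speed limit or range.

## Working session

There is one attempt and no reset: what is moved stays moved. The work goes in short steps, each a Python script; the robot and the scene stay as the last script left them, time stands still between calls to the robot, and variables do not carry over. Pictures are saved under pics/ and viewed, at most 10 in all, crops included, and the job is handed in when it is done.

```bash
mkdir -p pics; ls; cat > look.py <<'E'
from cell import *
import numpy as np, cv2
def shot(cam,fn=None):
    f=grab_frame(cam)
    if fn: cv2.imwrite('pics/'+fn,f['img'][:,:,::-1])
    return f
def ray(f,px):
    d=np.array([(px[0]-f['cx'])/f['fx'],(px[1]-f['cy'])/f['fy'],1.0])
    T=np.array(f['cam_to_world']); return T[:3,3],T[:3,:3]@d
def at_z(f,px,z):
    o,d=ray(f,px); return o+d*(z-o[2])/d[2]
def tri(rs):
    A=np.zeros((3,3));b=np.zeros(3)
    for o,d in rs:
        d=d/np.linalg.norm(d);P=np.eye(3)-np.outer(d,d);A+=P;b+=P@o
    p=np.linalg.solve(A,b)
    return p,[float(np.linalg.norm(np.cross(p-o,d/np.linalg.norm(d)))) for o,d in rs]
E
python3 - <<'E'
from look import *
fs={c:shot(c,c+'0.png') for c in ('scene','top')}
print(np.round(fs['scene']['cam_to_world'],3),np.round(fs['top']['cam_to_world'],3))
for n in ['canister','canister_bail','canister_grip','round_canister','rack','mat','scale','hook_seat']:
    r={}
    for c in fs:
        t=tip_of(c,n); print(n,c,[(np.round(x['centre'],1).tolist(),round(x['score'],2)) for x in t[:3]])
        if t: r[c]=t[0]['centre']
    if len(r)==2:
        p,e=tri([ray(fs[c],r[c]) for c in r]); print('   ',np.round(p,4),np.round(e,4))
E
```

```text
cell.py
pics
[[-0.74   0.423 -0.522  1.154]
 [ 0.672  0.451 -0.588  0.618]
 [-0.013 -0.786 -0.618  0.867]
 [ 0.     0.     0.     1.   ]] [[ 0.017 -0.998  0.057  0.507]
 [-1.    -0.015  0.023 -0.018]
 [-0.022 -0.057 -0.998  1.166]
 [ 0.     0.     0.     1.   ]]
canister scene [([380.0, 311.8], 0.75)]
canister top [([235.4, 175.0], 0.79)]
    [0.6137 0.2252 0.0049] [0.0042 0.0042]
canister_bail scene [([383.9, 269.7], 0.95)]
canister_bail top [([216.0, 165.6], 0.76)]
    [0.6207 0.2316 0.1654] [0.0004 0.0004]
canister_grip scene [([396.9, 281.3], 0.68)]
canister_grip top [([238.0, 208.8], 0.56)]
    [0.5304 0.2082 0.0372] [0.0019 0.0019]
round_canister scene [([416.5, 332.6], 0.98), ([397.5, 278.8], 0.45)]
round_canister top [([192.8, 182.1], 0.72), ([451.2, 230.5], 0.32)]
    [0.5965 0.3267 0.0103] [0.0002 0.0002]
rack scene [([408.2, 311.2], 0.62)]
rack top []
mat scene [([339.6, 251.7], 0.74)]
mat top [([322.3, 213.4], 0.89)]
    [ 0.5257  0.0032 -0.0112] [0.0015 0.0015]
scale scene [([283.6, 211.7], 0.86)]
scale top [([421.8, 210.8], 0.91)]
    [ 0.5356 -0.2431 -0.0049] [0.0009 0.0009]
hook_seat scene [([287.7, 136.3], 0.52)]
hook_seat top [([453.3, 228.9], 0.89)]
    [ 0.4941 -0.2537  0.2494] [0.0011 0.0011]
```

View pics/scene0.png

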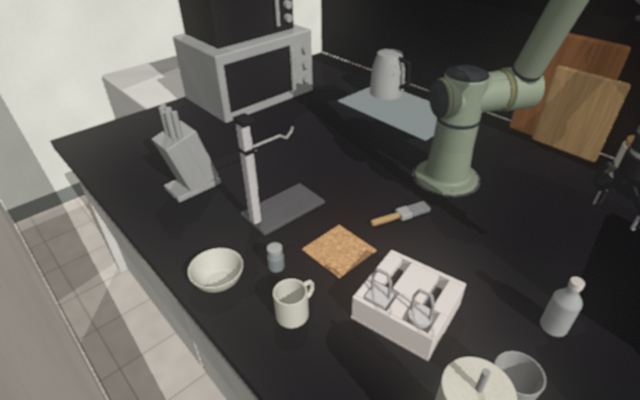

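View pics/top0.png

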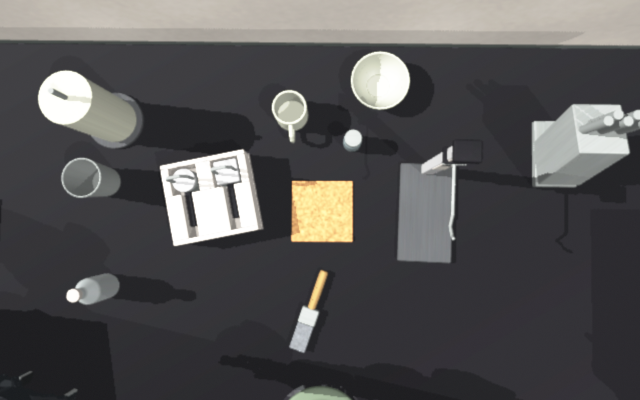

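The top view shows the rack on the left. The square canister is in its right well (about 226,172) and the round one in the left (182,181). The mat is at (322,212). The scale is on the right, with its column top at about (465,150) and its hook tip at about (452,238). I'll fit poses from the silhouettes.

```bash
cat > fit.py <<'E'
from look import *
from scipy.optimize import minimize
def box(x0,x1,y0,y1,z0,z1): return np.array([[x,y,z] for x in(x0,x1) for y in(y0,y1) for z in(z0,z1)])
def proj(f,P):
    T=np.linalg.inv(np.array(f['cam_to_world'])); c=P@T[:3,:3].T+T[:3,3]
    return np.c_[c[:,0]/c[:,2]*f['fx']+f['cx'],c[:,1]/c[:,2]*f['fy']+f['cy']]
M={'rack':[box(-.095,.095,-.1,.1,0,.078)],'mat':[box(-.075,.075,-.075,.075,0,.005)],
 'scale':[box(-.12,.12,-.065,.065,0,.014),box(.094,.118,-.015,.015,0,.36)]}
def place(P,p):
    c,s=np.cos(p[2]),np.sin(p[2]); return P@np.array([[c,s,0],[-s,c,0],[0,0,1]])+[p[0],p[1],0]
def render(f,hs,p):
    im=np.zeros((400,640),np.float32)
    for h in hs:
        u=cv2.convexHull(proj(f,place(h,p)).astype(np.float32))
        k=np.zeros((400,640),np.uint8); cv2.fillConvexPoly(k,np.round(u*16).astype(np.int32),255,cv2.LINE_AA,4); im=np.maximum(im,k/255.)
    return im
def fit(name,fs,p0):
    ms={c:silhouettes(c,name) for c in fs}; ms={c:m[0]['mask'].astype(np.float32) for c,m in ms.items() if m}
    def L(p): return sum(np.abs(render(fs[c],M[name],p)-ms[c]).sum()/ms[c].sum() for c in ms)
    best=min((minimize(L,[p0[0],p0[1],y],method='Nelder-Mead',options=dict(initial_simplex=np.array([p0[0],p0[1],y])+np.array([[0,0,0],[.02,0,0],[0,.02,0],[0,0,.1]]),xatol=1e-4,fatol=1e-4)) for y in(-.2,0,.2)),key=lambda r:r.fun)
    return best.x,best.fun/len(ms),list(ms)
E
python3 - <<'E'
from fit import *
fs={c:shot(c) for c in('scene','top')}
for n,p in(('rack',(.57,.27)),('mat',(.526,.003)),('scale',(.535,-.243))):
    x,l,k=fit(n,fs,p); print(n,np.round(x,4),round(l,3),k)
    if n=='rack':
        for s in(1,-1): print('well',place(np.array([[.052,s*.05,.006]]),x))
    if n=='scale': print('seat',place(np.array([[-.03,0,.259]]),x))
for n,z in(('canister_bail',.153),('hook_seat',.259),('canister_grip',.055)):
    for c in fs:
        t=tip_of(c,n)
        if t: print(n,c,np.round(at_z(fs[c],t[0]['centre'],z),4),round(t[0]['score'],2))
s=get_state(); print(s['clock'],s['eef_rot'],s['contact_force'])
E
```

```text
rack [0.5578 0.2681 0.208 ] 0.372 ['scene', 'top']
well [[0.59831724 0.32775468 0.006     ]]
well [[0.61896574 0.22990971 0.006     ]]
mat [ 0.5311  0.0052 -0.0109] 0.111 ['scene', 'top']
scale [ 0.5315 -0.2495 -0.0467] 0.121 ['scene', 'top']
seat [[ 0.50151684 -0.24807235  0.259     ]]
canister_bail scene [0.6211 0.2267 0.153 ] 0.67
canister_bail top [0.6275 0.2295 0.153 ] 0.65
hook_seat scene [ 0.5001 -0.2524  0.259 ] 0.53
hook_seat top [ 0.4983 -0.2456  0.259 ] 0.6
canister_grip scene [0.5426 0.2137 0.055 ] 0.56
canister_grip top [0.5399 0.2102 0.055 ] 0.97
1.6 [-5.22036735e-01 -3.09791237e+00  1.09531255e-04] [-0.82126929 -0.22461582 -0.27865338]
```

```bash
cat > mot.py <<'E'
from fit import *
from scipy.spatial.transform import Rotation as Ro
def rv_bail(yaw,s=1):   # tool down, closing along canister x
    y=s*np.array([np.cos(yaw),np.sin(yaw),0]); z=np.array([0,0,-1.]); return Ro.from_matrix(np.c_[np.cross(y,z),y,z]).as_rotvec()
def rv_grip(yaw,t,s=1): # closing along canister y, tool tilted t from down towards canister +x
    y=s*np.array([-np.sin(yaw),np.cos(yaw),0]); z=np.array([np.cos(yaw)*np.sin(t),np.sin(yaw)*np.sin(t),-np.cos(t)]); return Ro.from_matrix(np.c_[np.cross(y,z),y,z]).as_rotvec()
def wray(f,st,px):
    v=np.array([px[0]-f['cx'],px[1]-f['cy']]); r=np.hypot(*v); a=r/f['fx']
    d=np.r_[v/max(r,1e-9)*np.sin(a),np.cos(a)]
    T=np.array(f['T_tool_cam']); R=Ro.from_rotvec(st['eef_rot']).as_matrix()
    return R@T[:3,3]+np.array(st['position']),R@T[:3,:3]@d
def w_at_z(f,st,px,z):
    o,d=wray(f,st,px); return o+d*(z-o[2])/d[2]
E
python3 - <<'E'
from mot import *
for s in(1,-1):
    print(s,ik([.624,.228,.24],rv_bail(.2,s)),ik([.53,0,.2],rv_bail(-.05,s)))
    for t in(0,.5,.8,1.2,1.5): 
        print(t,[None if q is None else np.round(q,2).tolist() for q in (ik([.44,0,.054],rv_grip(-.05,t,s)),ik([.41,-.245,.19],rv_grip(-.05,t,s)))])
s=1 if ik([.624,.228,.24],rv_bail(.2,1)) is not None else -1
q=[(k,ik([.624,.228,.24],rv_bail(.2,k))) for k in(1,-1)]
q0=np.array(get_state()['q']); k=min((a for a in q if a[1] is not None),key=lambda a:np.abs(np.array(a[1])-q0).max())[0]
movep([.624,.228,.25],rv_bail(.2,k)); print('used',k)
st=get_state(); f=shot('wrist','w1.png'); print(st['clock'],st['position'])
for n,z in(('canister_bail',.153),('canister_grip',.055),('canister',.006)):
    print(n,[(np.round(x['centre'],1),round(x['score'],2),np.round(w_at_z(f,st,x['centre'],z),4)) for x in tip_of('wrist',n)[:2]])
E
```

```text
1 [ 2.39301241e-01  5.40357990e-01  1.62644775e-01  1.19308311e+00
 -4.44089210e-16  1.61009757e+00] [-1.39318171e-01  3.12959171e-01 -2.95258824e-01  9.62578331e-01
 -4.44089210e-16  1.48147816e+00]
0 [[-0.17, 0.35, -0.7, 0.52, 0.0, -0.12], [-0.69, 0.23, -0.44, 0.9, 0.0, -0.64]]
0.5 [[-0.23, 0.19, -1.22, -0.34, 0.08, -0.16], [-0.94, -0.02, -0.85, 0.4, 0.38, -0.83]]
0.8 [None, [-1.13, -0.04, -1.08, 0.07, 0.68, -0.91]]
1.2 [None, None]
1.5 [None, None]
-1 [ 2.39301241e-01  5.40357990e-01  1.62644775e-01  1.19308311e+00
 -4.44089210e-16 -1.53149509e+00] [-1.39318171e-01  3.12959171e-01 -2.95258824e-01  9.62578331e-01
 -4.44089210e-16 -1.66011450e+00]
0 [[-0.17, 0.35, -0.7, 0.52, -0.0, 3.02], [-0.69, 0.23, -0.44, 0.9, -0.0, 2.5]]
0.5 [[-0.23, 0.19, -1.22, -0.34, 0.08, 2.99], [-0.94, -0.02, -0.85, 0.4, 0.38, 2.32]]
0.8 [None, [-1.13, -0.04, -1.08, 0.07, 0.68, 2.23]]
1.2 [None, None]
1.5 [None, None]
used 1
3.525 [0.62330774 0.22919826 0.25008694]
canister_bail [(array([315.9, 204. ]), 0.56, array([0.6178, 0.2298, 0.153 ]))]
canister_grip [(array([243.9, 181.1]), 0.91, array([0.5358, 0.2119, 0.055 ]))]
canister [(array([318.6, 175. ]), 0.97, array([0.6188, 0.226 , 0.006 ]))]
```

View pics/w1.png

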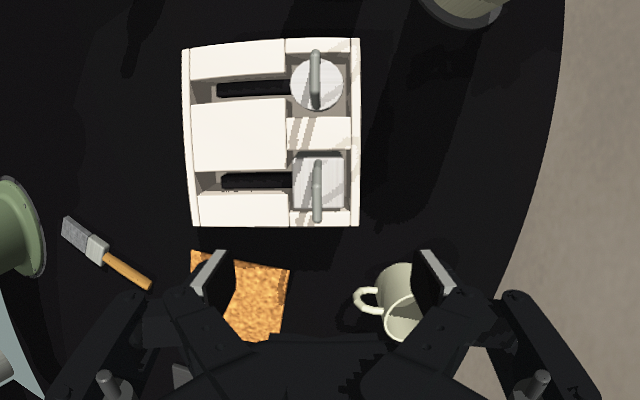

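```bash
python3 - <<'E'
from mot import *
rv=rv_bail(.19)
move_l([.619,.229,.134],.12,rot=rv); 
grab(60); st=get_state(); print(st['position'],st['finger_gap'],st['grasp_force'],st['contact_force'])
f0=np.array(st['contact_force'])
move_l([.619,.229,.165],.04)
sleep(.3);st=get_state(); print(st['clock'],st['finger_gap'],np.array(st['contact_force'])-f0,st['contact_force'])
move_l([.619,.229,.25],.12); sleep(.3)
st=get_state(); f=shot('wrist','w2.png'); shot('scene','s2.png'); print(st['clock'],st['contact_force'],st['wrist_torque'],st['finger_gap'])
E
```

```text
[0.61895256 0.22909344 0.13414152] 0.07047297033894623 58.413726842909455 [-0.94776299  0.66209029  1.04001801]
6.775 0.06829171905933394 [ 1.11521166 -0.18218177 -3.96651383] [ 0.16744867  0.47990852 -2.92649582]
7.9333 [-0.51507649 -0.87086033 -3.09894318] [-0.01612928  0.00612211 -0.00459621] 0.07044051668414929
```

View pics/s2.png

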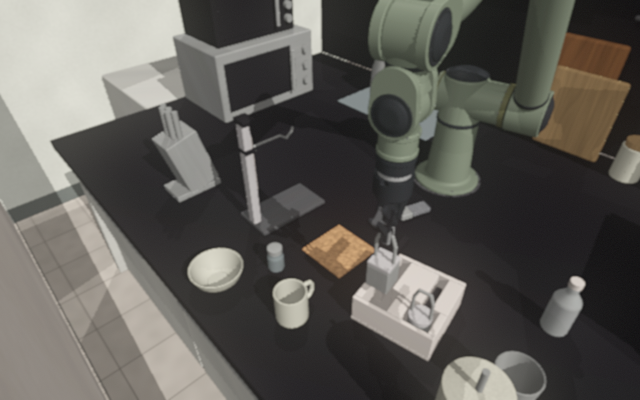

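The canister is out of the rack and hanging upright. Next it goes to the mat.

```bash
python3 - <<'E'
from mot import *
rv=rv_bail(-.045)
move_l([.530,.004,.25],.14,rot=rv)
move_l([.530,.004,.145],.12)
print(move_l([.530,.004,.128],.02,until_force=2.5)); st=get_state(); print(st['position'],st['contact_force'])
let_go(); sleep(.2)
move_l([.530,.004,.25],.2)
movep([.40,.02,.24],rv_grip(-.045,0.45))
sleep(.1)
st=get_state(); f=shot('wrist','w3.png'); print(st['clock'],st['position'])
for n,z in(('canister_bail',.152),('canister_grip',.054),('canister',.005)):
    print(n,[(np.round(x['centre'],1),round(x['score'],2),np.round(w_at_z(f,st,x['centre'],z),4)) for x in tip_of('wrist',n)[:2]])
for c in('scene','top'):
  f=shot(c,c+'3.png')
  for n,z in(('canister_bail',.152),('canister_grip',.054),('canister',.005),('hook_seat',.259)):
    print(c,n,[(np.round(x['centre'],1),round(x['score'],2),np.round(at_z(f,x['centre'],z),4)) for x in tip_of(c,n)[:2]])
E
```

```text
True
[0.5298007  0.0039969  0.13305633] [-1.59250803 -0.70025235  5.40063109]
14.7583 [0.40052436 0.01988819 0.2401005 ]
canister_bail [(array([312.1, 268.4]), 0.84, array([0.5289, 0.0049, 0.152 ]))]
canister_grip []
canister [(array([318.3, 181. ]), 0.92, array([0.5317, 0.0096, 0.005 ]))]
scene canister_bail [(array([338.7, 203.6]), 0.82, array([ 0.518 , -0.0144,  0.152 ]))]
scene canister_grip [(array([359.2, 225.9]), 0.83, array([0.4597, 0.0121, 0.054 ]))]
scene canister [(array([341.4, 245.5]), 0.9, array([ 0.5169, -0.0009,  0.005 ]))]
scene hook_seat [(array([287.6, 134.9]), 0.61, array([ 0.4989, -0.2456,  0.259 ]))]
top canister_bail []
top canister_grip [(array([323.1, 246. ]), 0.68, array([ 4.469e-01, -1.000e-04,  5.400e-02])), (array([327. , 211.7]), 0.27, array([ 0.5278, -0.008 ,  0.054 ]))]
top canister [(array([323.1, 210.4]), 0.84, array([0.5318, 0.0021, 0.005 ]))]
top hook_seat [(array([448.7, 228.7]), 0.95, array([ 0.4952, -0.2433,  0.259 ]))]
```

View pics/w3.png

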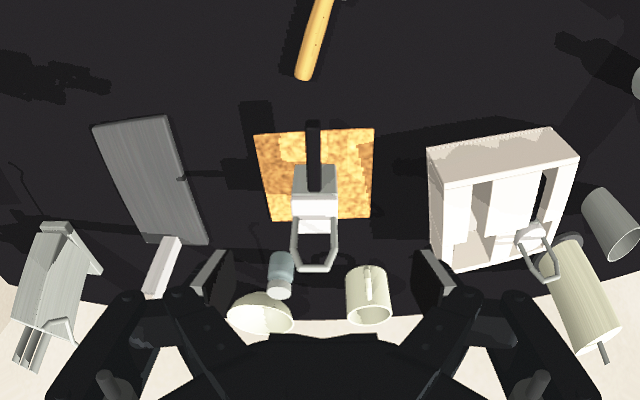

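The canister stands upright on the mat with its handle towards the robot (w3: handle at about 313,155; bail at about 314,250). Next I'll grip the handle.

```bash
cat >> mot.py <<'E'
YC=-.045; T=.4
def tcp_for(bail,yaw=YC,t=T):   # TCP so that an upright canister's bail is at 'bail', held at the grip point
    c,s=np.cos(yaw),np.sin(yaw); a=np.array([c,s,0])
    return np.array(bail)-.085*a+[0,0,-.098]+.019*np.array([c*np.sin(t),s*np.sin(t),-np.cos(t)])
E
python3 - <<'E'
from mot import *
rv=rv_grip(YC,T); g=tcp_for([.530,.004,.152]); zt=Ro.from_rotvec(rv).as_matrix()[:,2]
seat=np.array([.499,-.247,.259]); a=np.array([np.cos(YC),np.sin(YC),0])
for b in(seat-.075*a+[0,0,.037],seat+[0,0,.037],seat-[0,0,.04]):
    p=tcp_for(b); q=ik(p,rv); print(np.round(p,3),None if q is None else np.round(q,2))
    print('retreat',ik(p-.1*zt,rv) is not None)
print(g,ik(g,rv) is not None)
movep(g-.09*zt,rv); move_l(g,.12); st=get_state(); f0=np.array(st['contact_force'])
grab(110); st=get_state(); print(st['position'],st['finger_gap'],st['grasp_force'],st['contact_force'],st['wrist_torque'])
move_l(g+[0,0,.03],.04); sleep(.3); st=get_state(); print(st['clock'],np.array(st['contact_force'])-f0,st['wrist_torque'])
shot('scene','s4.png'); f=shot('wrist','w4.png')
E
python3 -c "
import cv2,numpy as np
a=cv2.imread('pics/s4.png')[130:290,250:450];b=cv2.imread('pics/w4.png')
cv2.imwrite('pics/c4.png',np.vstack([cv2.resize(a,(500,400),interpolation=2)[:,:],cv2.resize(b,(320,200))[:, :].repeat(1,0) if 0 else np.pad(cv2.resize(b,(320,200)),((0,0),(0,180),(0,0)))]))"
```

```text
[ 0.347 -0.24   0.18 ] [-1.03 -0.06 -0.87  0.53  0.33 -0.94]
retreat True
[ 0.421 -0.244  0.18 ] [-0.86  0.04 -0.77  0.47  0.29 -0.77]
retreat True
[ 0.421 -0.244  0.103] [-0.86  0.17 -0.88  0.23  0.29 -0.77]
retreat True
[0.45247751 0.00749087 0.03649984] True
[0.45242501 0.00750503 0.03670203] 0.16805900284548464 107.08408713340759 [-2.60930546  0.06268326  6.19801634] [0.02262865 0.35681051 0.02133031]
18.7667 [ 0.107861   -1.26964567 -3.93573289] [0.05846853 0.91170389 0.01939793]
```

View pics/c4.png

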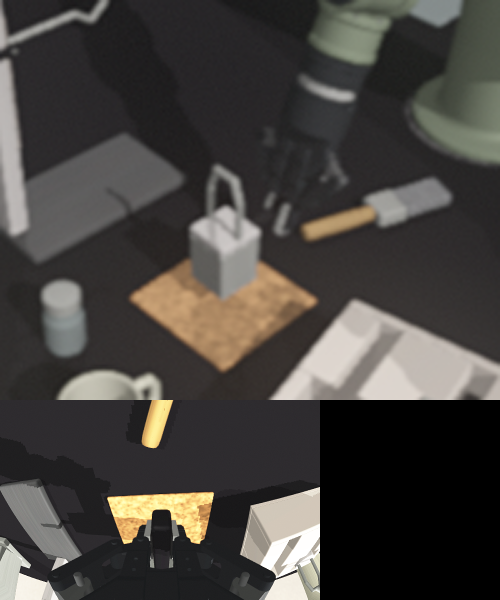

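It's held by the handle and level. Next is the pose in front of the hook, then a check.

```bash
python3 - <<'E'
from mot import *
rv=rv_grip(YC,T); seat=np.array([.499,-.247,.259]); a=np.array([np.cos(YC),np.sin(YC),0])
g=tcp_for([.530,.004,.152])
move_l(g+[-.05,0,.10],.15); move_l(tcp_for(seat-.075*a+[0,0,.038]),.17); sleep(.3)
st=get_state(); print(st['clock'],st['position'],st['contact_force'])
for c in('scene','top'):
  f=shot(c,c+'5.png')
  for n,z in(('canister_bail',.297),('canister_grip',.199),('hook_seat',.259)):
    print(c,n,[(np.round(x['centre'],1),round(x['score'],2),np.round(at_z(f,x['centre'],z),4)) for x in tip_of(c,n)[:2]])
  print('expected', proj(f,np.array([seat,seat-.075*a+[0,0,.038]])).round(1))
a=cv2.imread('pics/scene5.png')[90:210,220:370];b=cv2.imread('pics/top5.png')[120:300,380:530]
cv2.imwrite('pics/c5.png',np.hstack([cv2.resize(a,(400,320),interpolation=2),cv2.resize(b,(400,480),interpolation=2)[:320]]))
E
```

```text
21.5583 [ 0.34665891 -0.23980354  0.18152941] [ 0.54957705  0.34770394 -3.90845007]
scene canister_bail [(array([305.5, 111.9]), 0.89, array([ 0.4159, -0.2611,  0.297 ]))]
scene canister_grip [(array([304.4, 113. ]), 0.61, array([ 0.2974, -0.4085,  0.199 ])), (array([328.4, 136.2]), 0.58, array([ 0.3468, -0.2362,  0.199 ]))]
scene hook_seat [(array([289. , 135.4]), 0.76, array([ 0.4978, -0.2406,  0.259 ]))]
expected [[287.3 134.7]
 [307.3 114.8]]
top canister_bail [(array([454.6, 265.8]), 0.78, array([ 0.4283, -0.2446,  0.297 ]))]
top canister_grip [(array([439.2, 306.5]), 0.58, array([ 0.3371, -0.2393,  0.199 ]))]
top hook_seat [(array([450.6, 228.4]), 0.8, array([ 0.4959, -0.2469,  0.259 ]))]
expected [[450.7 226.8]
 [454.  268.1]]
```

View pics/c5.png

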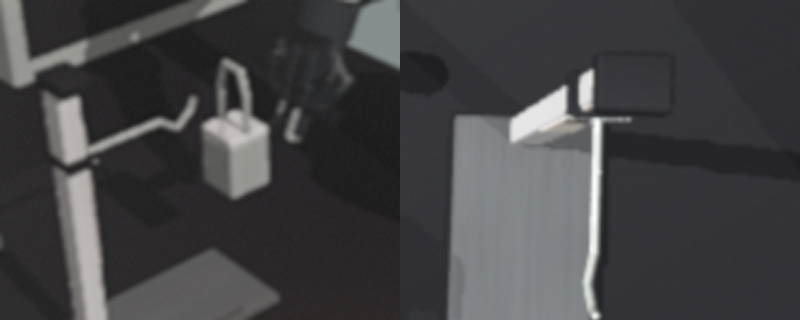

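```bash
python3 - <<'E'
from mot import *
seat=np.array([.499,-.247,.259])
def fz(n=8):
    v=[]
    for _ in range(n): v.append(get_state()['contact_force']); sleep(.03)
    return np.round(np.mean(v,0),2)
print(fz())
print('hit',move_l(tcp_for(seat+[0,0,.038]),.06,until_force=4)); print(fz())
print('hit',move_l(tcp_for(seat+[0,0,.006]),.04,until_force=4)); sleep(.2); print(fz())
for d in(-.005,-.015,-.025):
    print(d,move_l(tcp_for(seat+[0,0,d]),.02,until_force=4.5)); sleep(.1); print(fz())
st=get_state(); print(st['clock'],st['position'],tcp_for(seat)); 
for c in('scene','top'):
  f=shot(c,c+'6.png')
  for n in('canister_bail','hook_seat'):
    print(c,n,[(np.round(x['centre'],1),round(x['score'],2)) for x in tip_of(c,n)[:2]])
a=cv2.imread('pics/scene6.png')[90:210,220:370];b=cv2.imread('pics/top6.png')[170:290,380:530]
cv2.imwrite('pics/c6.png',np.hstack([cv2.resize(a,(400,320),interpolation=2),cv2.resize(b,(400,320),interpolation=2)]))
E
```

```text
[-0.1   0.15 -3.2 ]
hit False
[-0.11  0.31 -3.04]
hit False
[ 0.28  0.13 -3.16]
-0.005 False
[ 0.7  -0.12 -2.66]
-0.015 False
[ 1.11 -0.48 -1.29]
-0.025 False
[ 1.84 -0.51 -0.44]
28.4083 [ 0.42155054 -0.24357347  0.11860769] [ 0.42147751 -0.24350913  0.14349984]
scene canister_bail [(array([284.2, 142.5]), 0.75)]
scene hook_seat [(array([287. , 144.7]), 0.56), (array([288. , 138.9]), 0.22)]
top canister_bail [(array([446. , 227.1]), 0.56)]
top hook_seat [(array([447.6, 230.3]), 0.78)]
```

View pics/c6.png

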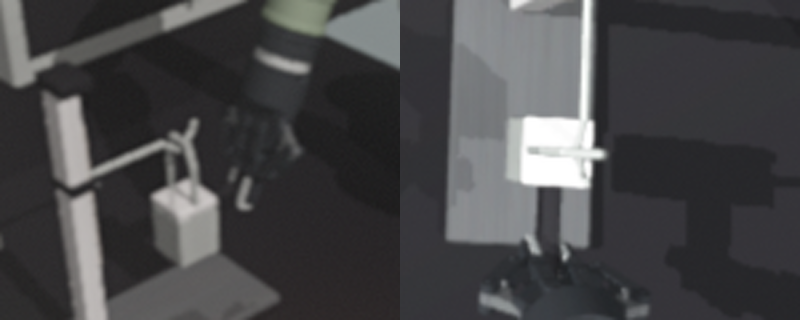

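The bail is over the hook, but the hook looks off-centre along the bar, so I'll measure that.

```bash
python3 - <<'E'
from mot import *
f=shot('top'); im=f['img']
print(f['fx'],f['cx'])
# predicted, canister as held: bail centre
b=np.array([.499,-.247,.234])
P=np.array([[0,0,0],[0,.013,0],[0,-.013,0],[0,.022,-.025],[0,-.022,-.025],[0,.022,-.07],[0,-.022,-.07]])+b
print(proj(f,P).round(1))
S=np.array([[.499,-.247,.234+.007],[.55,-.25,.241]]); print('hook pred',proj(f,S).round(1))
g=im.mean(2).astype(int)
for r in(180,190,200,210,218): print(r,'arm',440+int(np.argmax(g[r,440:470])),g[r,444:464].tolist())
for r in range(220,240,2): print(r,g[r,422:464].tolist())
for r in(190,210): print('arm world',at_z(f,[450.,r],.241))
cv2.imwrite('pics/c7.png',cv2.resize(im[200:250,415:475,::-1],(720,600),interpolation=2))
E
```

```text
469.8762158555961 320.8179619608459
[[447.4 226.6]
 [440.8 226.5]
 [454.1 226.7]
 [433.4 226.2]
 [455.3 226.6]
 [428.8 226. ]
 [449.7 226.3]]
hook pred [[448.3 226.6]
 [449.9 200.6]]
180 arm 449 [134, 136, 137, 143, 197, 245, 239, 183, 123, 75, 43, 40, 41, 42, 51, 56, 56, 56, 56, 56]
190 arm 449 [136, 138, 139, 149, 221, 241, 222, 165, 111, 66, 43, 40, 41, 41, 51, 56, 56, 55, 56, 56]
200 arm 449 [135, 137, 138, 164, 241, 246, 207, 144, 94, 54, 41, 40, 40, 42, 51, 55, 56, 57, 56, 56]
210 arm 448 [135, 136, 143, 195, 246, 242, 187, 127, 78, 46, 40, 39, 41, 42, 50, 55, 56, 56, 56, 57]
218 arm 443 [254, 254, 249, 238, 229, 231, 252, 249, 176, 68, 40, 40, 41, 42, 52, 56, 56, 56, 56, 57]
220 [187, 188, 190, 205, 239, 254, 255, 255, 255, 255, 255, 255, 255, 255, 255, 254, 254, 254, 253, 251, 251, 251, 252, 252, 243, 234, 224, 249, 254, 250, 178, 69, 40, 41, 47, 53, 56, 55, 50, 51, 50, 47]
222 [186, 188, 190, 209, 242, 253, 254, 255, 255, 255, 255, 255, 255, 255, 255, 255, 255, 255, 254, 253, 251, 251, 250, 244, 237, 231, 227, 252, 254, 249, 170, 66, 40, 41, 50, 56, 56, 55, 47, 41, 40, 39]
2
[... 1031 characters left out ...]
[190, 191, 194, 230, 253, 255, 255, 255, 255, 255, 255, 255, 255, 255, 255, 255, 255, 255, 255, 255, 255, 255, 255, 254, 251, 230, 198, 221, 248, 206, 91, 43, 40, 41, 50, 54, 54, 46, 42, 40, 40, 40]
236 [191, 191, 195, 230, 254, 255, 255, 255, 255, 255, 255, 255, 255, 255, 255, 255, 255, 255, 255, 255, 255, 255, 255, 255, 254, 238, 204, 191, 218, 160, 70, 41, 40, 41, 50, 54, 54, 47, 40, 40, 40, 41]
238 [151, 153, 155, 183, 229, 242, 245, 247, 251, 252, 252, 253, 253, 253, 253, 253, 253, 253, 254, 254, 254, 254, 254, 254, 254, 253, 249, 239, 214, 134, 59, 41, 40, 42, 50, 54, 54, 46, 40, 40, 40, 40]
arm world [ 0.57074745 -0.25019897  0.241     ]
arm world [ 0.53153155 -0.25024119  0.241     ]
```

View pics/c7.png

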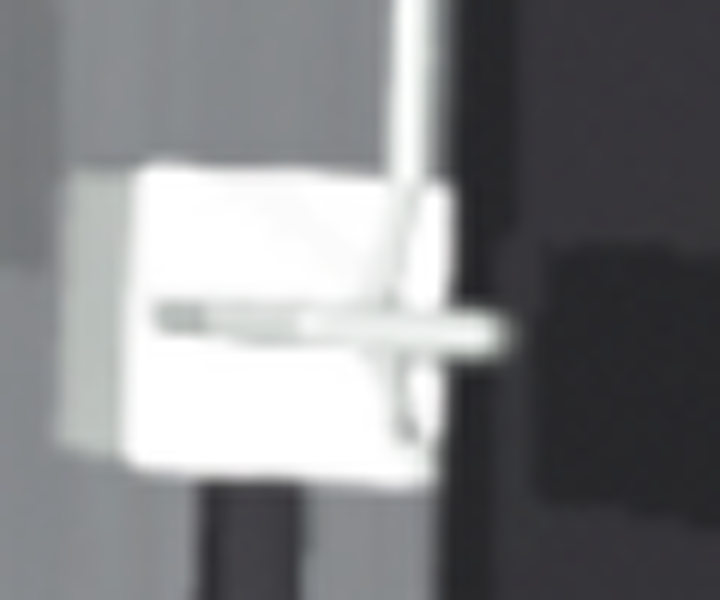

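The model's prediction matches the picture: the bar runs from column 441 to 454 and the hook dips at about 448, so the bail is centred. I'll finish loading the hook and release.

```bash
python3 - <<'E'
from mot import *
seat=np.array([.499,-.247,.259]); rv=rv_grip(YC,T); zt=Ro.from_rotvec(rv).as_matrix()[:,2]
def fz(n=10):
    v=[]
    for _ in range(n): v.append(get_state()['contact_force']); sleep(.03)
    return np.round(np.mean(v,0),2)
for d in(-.030,-.034,-.037,-.04):
    move_l(tcp_for(seat+[0,0,d]),.02); sleep(.1); v=fz(); print(d,v)
    if v[2]>.35: break
let_go(); sleep(.3); print('open',fz())
p=np.array(get_state()['position']); move_l(p-.11*zt,.12); move_l(p-.11*zt+[-.05,0,.03],.15)
print(get_state()['clock'])
for k in range(3):
    sleep(.6); f=shot('scene','s8.png' if k==2 else None)
    for n in('canister_bail','hook_seat','canister'): print(n,[(np.round(x['centre'],1),round(x['score'],2)) for x in tip_of('scene',n)[:1]])
f=shot('top','t8.png')
for n in('canister_bail','hook_seat','canister'): print(n,[(np.round(x['centre'],1),round(x['score'],2)) for x in tip_of('top',n)[:1]])
print(get_state()['clock'])
a=cv2.imread('pics/scene8.png' if 0 else 'pics/s8.png')[90:210,220:370];b=cv2.imread('pics/t8.png')[170:290,380:530]
cv2.imwrite('pics/c8.png',np.hstack([cv2.resize(a,(400,320),interpolation=2),cv2.resize(b,(400,320),interpolation=2)]))
E
```

```text
-0.03 [ 2.29 -0.39 -0.12]
-0.034 [ 2.44 -0.47  0.42]
open [ 0.05 -0.05  0.01]
33.3
canister_bail [(array([286.8, 140.2]), 0.75)]
hook_seat [(array([288.2, 143.7]), 0.69)]
canister [(array([290.3, 187.7]), 0.71)]
canister_bail [(array([284.6, 142.7]), 0.97)]
hook_seat [(array([284.8, 146. ]), 0.66)]
canister [(array([291.9, 182.7]), 0.91)]
canister_bail [(array([284.7, 141.3]), 0.87)]
hook_seat [(array([287. , 146.7]), 0.47)]
canister [(array([290.1, 182.8]), 0.66)]
canister_bail [(array([447.9, 221.8]), 0.84)]
hook_seat [(array([447.6, 227.6]), 0.84)]
canister [(array([431.1, 221. ]), 0.84)]
35.9
```

View pics/c8.png

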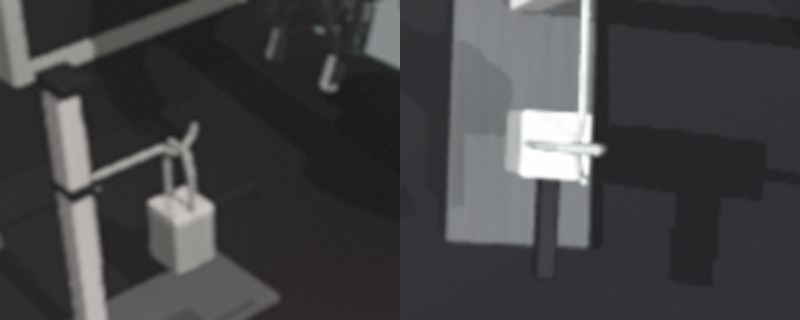

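It hangs free with the gripper clear. I'll let it settle, confirm stillness from frame differences and hand in.

```bash
python3 - <<'E'
from mot import *
def d():
    a=shot('top')['img'][170:290,400:490].astype(int); sleep(.2); b=shot('top')['img'][170:290,400:490].astype(int); return round(np.abs(a-b).mean(),2),int(np.abs(a-b).max())
for _ in range(5): print(d()); sleep(2.2)
print(d(),get_state()['clock'],get_state()['contact_force']); print(sign_off())
E
```

```text
(np.float64(0.41), 3)
(np.float64(0.41), 3)
(np.float64(0.41), 3)
(np.float64(0.41), 3)
(np.float64(0.41), 3)
(np.float64(0.41), 3) 48.7 [-0.08506748  0.93397054  0.6728771 ]
the job is handed in; nothing more can be done
None
```

The square canister was set down on the mat and released, then hung by its bail on the scale hook, where the last frames show it hanging free and still; I handed the job in at about 49 s, with no verdict returned.

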